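Present a nozzle at the ball detent of a gauging slide

TASK

The brass nozzle in the carriage of the gauging slide has to be presented for measuring. First, with the carriage still at its starting end, turn the nozzle by its flats until the nose on its collar points straight at the small mark block on the carriage; then slide the carriage by the nozzle along the rail until you feel its sprung ball drop into the notch of the strip, and hold it there: your program finishes with the nozzle still gripped, nose on the mark, and the carriage at rest in the notch. Leave the loose parts lying in front of the slide where they are.

Things in the scene. Friction and masses are not known exactly. Their poses are not given: they have to be found in the camera images.
- slide_base: gauging slide, fixed on the bench: dark steel base plate 100 x 330 x 10 mm, steel rail 26 mm wide along it, grey end stops (tops at 40 mm). Origin: centre of its underside. +y: along the rail, the way the carriage is to be slid; x: across the rail, +x on the far side; z up. On the far side a flat steel strip with one 12 mm notch, set to another place along the rail for each job
- carriage (a joint): position (m) along slide_base +y of the aluminium carriage (100 x 70 mm, top 42 mm over the bench): 0 at its starting end, 0.16 at the other stop. Starts at 0 to 0.015; the notch lies between 0.06 and 0.13. The nozzle's axis is at x = 0, y = value - 0.080 of slide_base. Friction about 1.2 N; the ball pulls it in from 5 mm off the notch, up to 6 N; about 8 N push it out on either side; it can go back
- plunger (a joint): height (m) of the sprung 16 mm ball under the far part of the carriage: 0 seated in the notch, 0.0039 riding on the plain strip; 1 mm off the notch's middle lifts it about 1 mm. Its 7 mm steel pin shows through the carriage's top, 34 mm beyond the nozzle's axis, standing 8 mm proud when riding, 5 mm when seated, always lower than the collar
- nozzle: brass nozzle that turns on the carriage about an upright axis (1.5 rad either way, friction 0.06 N m, stays put, captive). Origin: on the axis, 42 mm over the bench, z up. Collar 48 mm across, up to 14 mm above the origin; its nose points along own -x. When the nose is on the mark its axes are parallel to slide_base's; it starts turned 0.5 to 1.3 rad counter-clockwise from that (from above)
- nozzle_flats (a point): where to grip: on the nozzle's axis, 38 mm above its origin (80 mm over the bench), between two flats 22 mm apart that face the nozzle's own +y and -y. The block with the flats is 34 mm long along own x and reaches from 14 to 52 mm above the nozzle's origin, with a small cone above, up to 67 mm
- nozzle_nose (a point): outer end of the nose, a bar 7 mm wide and 10 mm high on the collar, 33 mm from the nozzle's axis
- mark (a point): the mark: the inner end of a small steel block (10 x 4 mm, 8 mm high) on the carriage's top at its near edge, 36 mm from the nozzle's axis on the -x side of slide_base.
- bit_tube: loose clear tube of driver bits with black caps, 33 x 78 x 33 mm, lying in front of the slide; leave it alone. Origin: centre of its underside.
- knurled_disc: loose turned steel disc with knurled rim, 34 mm in diameter, 8 mm high, in front of the slide; leave it alone. Origin: centre of its underside.
- hex_bolt: loose hexagon bolt, 47 mm long, 14 mm across, in front of the slide; leave it alone. Origin: centre of its underside.

How it is judged:
On the way, in this order (a step that is already met when the one before it is completed fails the run):
1. the nose points at the mark while the carriage is still at its starting end (less than 40 mm along the rail) (angle between the x axis of nozzle and the x axis of slide_base, either way round below 0.15 rad and value of joint carriage below 0.04 m), for 0.2 s.
2. the ball sits in the notch, nose on the mark, the nozzle held by the fingers (value of joint plunger between -0.002 and 0.0012 m and angle between the x axis of nozzle and the x axis of slide_base, either way round below 0.15 rad and contact force between the fingers and nozzle above 10 N), for 0.2 s.
At the end, for the whole second after the job is handed in: The fingers still grip the nozzle (more than 10 N of contact), its nose points at the mark within 0.15 rad, and the carriage stands still with its ball seated in the notch (plunger within 1.2 mm of its lowest position, that is the carriage within about 1.3 mm of the notch's middle) (all of step 2 and horizontal distance between nozzle_nose and mark below 0.008 m and value of joint carriage between 0.05 and 0.14 m and velocity of joint carriage between -0.01 and 0.01 m/s); the arm keeps its last pose, push and grip.
It fails at once if a loose part in front of the slide is moved by more than 20 mm (distance of any of bit_tube, knurled_disc, hex_bolt from where it was at the start of the episode above 0.02 m).
It also fails if it takes over 59 s, if anything falls off the work surface, if the arm or the gripper's body presses on something with over 40 N, if the wrist force passes 120 N, or if a joint passes its speed limit or range.

ROBOT

A 6-joint arm with a two-finger parallel gripper is mounted at the origin on a cart in front of the work surface, level with it; the furniture and walls round the work are solid. World frame = base frame: x ahead of the robot, y to its left, z up, the work surface at z = 0. Lengths are in m, angles in rad, forces in N, time in s.
With the tool pointing down it reaches from about 0.225 to 0.875 m from the base axis. Payload 3.4 kg.
Tool frame: the origin (TCP) lies midway between the tips of the shut fingers; the grasp point (between the pads) lies 19 mm behind it (manip.pinch_z is the distance from the TCP to the grasp point, in m); z points along the fingers, y is the line along which they close (so a half turn about z gives the same grasp; the last joint's range is limited). The gripper opens to 85 mm and grips with 20 to 120 N. Pads are 22 mm wide; open, the fingers measure 114 mm over their backs; the gripper's body (76 mm by 85 mm) begins 54 mm behind the grasp point. The pads swing forward as they close: fully open they stand 13 mm farther back than shut.
Start: joints at [-0.121, 0.276, 1.505, -0, 1.361, -0.121], TCP at [0.575, -0, 0.231] pointing down, gripper open.
Joint ranges: [-2.89, 2.89], [-0.75, 2.08], [0.22, 2.7], [-1.18, 4.32], [0.11, 2.71], [-2.7, 2.7]. Speed limits (rad/s): [2.57, 2.57, 3.14, 3.14, 3.14, 3.14].

INTERFACE

Orientations are given as a unit quaternion [w, x, y, z].
In Python, from rig import manip gives the robot as it stands.
- The arm moves only by the tool carry_out, never from a script. Its arguments are lists of equal length, an entry for each row: "delta_pos": the shift along the tool's x, y, z scaled (see below), a list of three; "turn": the turn, a rotation vector about the tool's x, y, z scaled (see below), a list of three; "claw": the closure, from -1 (fully open) to 1 (shut). A call has 1 to 12 rows; each row is the pose to reach, as a shift and turn from the pose commanded when the call began, along the tool's axes at that moment; what a row does not reach only later rows make up. The controller multiplies each number of a shift by 400 mm and each number of a turn by 30 degrees. A row lasts 1/10 s, in which the tool goes at most 50 mm and 8.59 degrees, less where a joint would pass 70% of its speed; a pose out of reach is approached as far as the arm can. A call with a number of a shift or a turn outside -1 to 1 is refused whole. A call with a gripper value outside its range is refused whole. The fingers move at their own pace and stop on an object; "force" is the grip in N (left out, the last holds). Time passes only in rows, so rows that repeat a pose let the fingers close. It gives the time, the measured TCP pose, the force, the opening and the grip force at its end, in the units of the state.
- manip.get_state(): the state, without advancing time (a new reading comes with each control period).
- manip.get_image(name): name is "scene" or "side" or "wrist"; returns a dict with "image" (480x640x3 uint8, red, green, blue), "z_map" (480x640 float32, m along the optical axis (not along the pixel's ray), 0 where there is no reading), "fx", "fy", "cx", "cy" (pixels), "world_to_cam" (4x4, takes a point from world to camera coordinates). Camera axes: x right, y down, z forward; pixel columns grow to the right and rows downward; lengths in m; the calibration is good to about 2 mm. A picture is of the moment at which its call begins.
- manip.sign_off(): hands the job in; it is judged then, once.
Trained networks look in the newest picture that a camera, given by its name, has taken for a name from the list of things; names that differ only in an ending like _2 or _b are one class to them, and where a whole thing is asked for, a point or a joint stands for the part that bears it (a point fixed in the world has none). Each returns a list of dicts, best first, with "score" (0 to 1); they miss things now and then, are a little off and sometimes report something else, mostly with a low value. They report only what shows in the picture. A call takes as long as a camera call.
- manip.spot_in(camera, query): "point" ([x, y, z] in m, in world coordinates, good to about 4 mm: the middle of the surface that is visible of it).
- manip.place_of(camera, query): "point" ([x, y, z] in m, in world coordinates, good to about 4 mm: a listed point, or the origin of a listed thing).
The state is a dict: "clock": time; "qpos": joint angles; "qd": joint speeds; "effort": joint torques, N m; "position": TCP position; "ee_rot": TCP orientation; "contact_force": force on the tool from outside, world axes, zero at the start; "moment": the same for the moment, N m; "width": finger opening in m; "gripper_force": force on a finger pad.
Only numpy, scipy, OpenCV 4.12 (cv2) and the standard library are available. Lean on these libraries where they do the work, as an engineer would, in place of code of your own. Each camera call takes 0.05 s, during which the arm holds its last target. There are 200 camera calls.

## Working session

There is one attempt and no reset: what is moved stays moved. The work goes in short steps, Python scripts to look and compute and a tool call to move; the robot and the scene stay as the last step left them, time stands still between calls to the robot, and variables do not carry over. Pictures are saved under pics/ and viewed, at most 10 in all, crops included, and the job is handed in when it is done.

Besides the shell and the picture viewer there is one more tool, called after ">>>" by a JSON object that holds its "fn" and its "kwargs". carry_out: Moves the arm, as the interface text tells. Shifts and turns lie within -1 to 1; 1 stands for 400 mm of shift or 30 degrees of turn. Its arguments: {"type":"object","properties":{"delta_pos":{"type":"array","items":{"type":"array","items":{"type":"number","minimum":-1,"maximum":1}}},"turn":{"type":"array","items":{"type":"array","items":{"type":"number","minimum":-1,"maximum":1}}},"claw":{"type":"array","items":{"type":"number"}},"force":{"type":"number"}},"required":["delta_pos","turn","claw"]}

```bash
mkdir -p pics
cat > h.py <<'E'
import numpy as np, cv2
from rig import manip
def snap(c,f):
    d=manip.get_image(c); cv2.imwrite('pics/'+f,d['image'][:,:,::-1]); return d
def proj(d,p):
    q=np.array(d['world_to_cam'])@np.r_[p,1]; return (round(d['fx']*q[0]/q[2]+d['cx']),round(d['fy']*q[1]/q[2]+d['cy']))
E
python3 - <<'E'
from h import *
for c in ['scene','side']:
    d=snap(c,c+'0.png')
    for n in ['slide_base','nozzle','nozzle_flats','nozzle_nose','mark','bit_tube','knurled_disc','hex_bolt']:
        for r in manip.place_of(c,n)[:2]: print(c,n,np.round(r['point'],4),round(r['score'],2),proj(d,r['point']))
s=manip.get_state(); print(s['clock'],s['position'],s['ee_rot'],s['width'],manip.pinch_z)
E
```

```text
scene slide_base [ 0.511  -0.0284 -0.0031] 0.66 (344, 299)
scene nozzle [ 0.5257 -0.0942  0.0457] 0.79 (378, 306)
scene nozzle_flats [ 0.5267 -0.0958  0.0787] 0.86 (380, 292)
scene nozzle_nose [ 0.5067 -0.1259  0.0471] 0.56 (379, 327)
scene mark [ 0.4857 -0.1013  0.0468] 0.6 (356, 321)
scene bit_tube [ 0.3993  0.0564 -0.0006] 0.78 (254, 288)
scene bit_tube [ 0.5085 -0.1258  0.0501] 0.2 (380, 325)
scene knurled_disc [ 0.4166 -0.0422 -0.0009] 0.64 (293, 330)
scene knurled_disc [ 0.4853 -0.0964  0.0463] 0.54 (354, 318)
scene hex_bolt [ 0.4394 -0.1237  0.0009] 0.66 (335, 365)
side slide_base [ 5.141e-01 -2.670e-02 -3.000e-04] 0.83 (314, 263)
side nozzle [ 0.5241 -0.0958  0.0427] 0.57 (311, 227)
side nozzle_flats [ 0.5245 -0.0919  0.0801] 0.97 (311, 212)
side nozzle_flats [ 0.5212 -0.0965  0.0422] 0.68 (313, 227)
side nozzle_nose [ 0.5104 -0.1294  0.0482] 0.91 (319, 216)
side mark [ 0.4911 -0.1019  0.0491] 0.8 (327, 223)
side bit_tube [ 0.4003  0.052  -0.0009] 0.95 (372, 291)
side hex_bolt [ 0.4397 -0.125  -0.0035] 0.5 (350, 239)
0.9 [ 5.75042196e-01 -7.01765257e-06  2.31364493e-01] [6.82515301e-05 7.07106657e-01 7.07106901e-01 5.33929791e-05] 0.0855604902738759 0.0187
```

View pics/scene0.png

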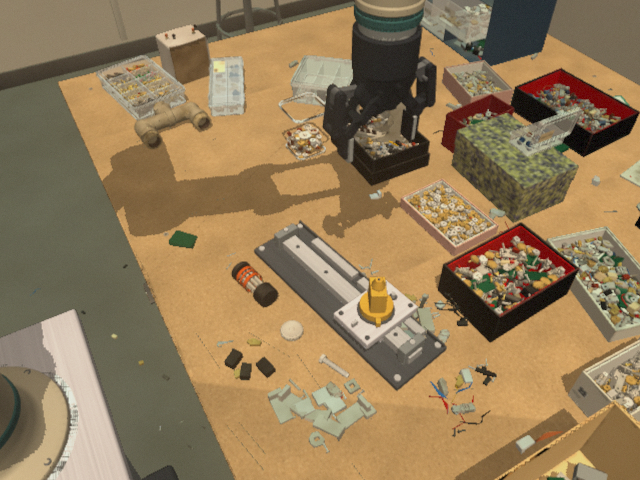

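View pics/side0.png

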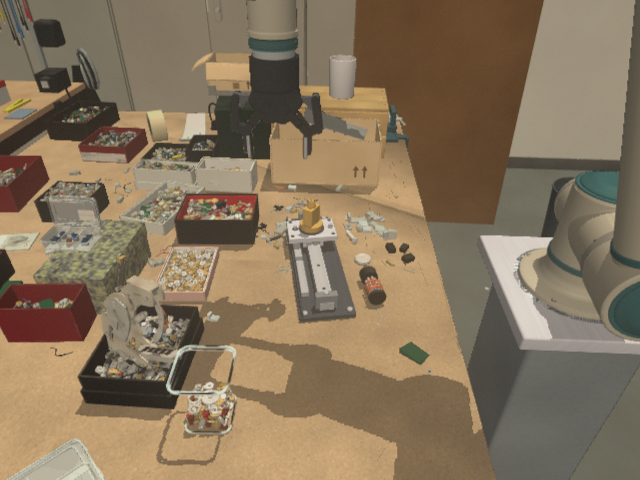

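The scene view shows the slide turned slightly, with its near end at about (400,380). The nozzle is on the carriage at (378,300), its nose at (379,327), and the mark at (356,321). The side view agrees, with the nozzle at (311,215). Next I'll refine the yaws from depth.

```bash
cat >> h.py <<'E'
def cloud(d):
    z=d['z_map']; v,u=np.nonzero(z>0); z=z[v,u]
    P=np.c_[(u-d['cx'])/d['fx']*z,(v-d['cy'])/d['fy']*z,z,np.ones(len(z))]
    return (P@np.linalg.inv(np.array(d['world_to_cam'])).T)[:,:3]
def rect(P,lo,hi,c,r):
    q=P[(P[:,2]>lo)&(P[:,2]<hi)&(np.hypot(*(P[:,:2]-c).T)<r)][:,:2]
    return len(q),q.mean(0).round(4),cv2.minAreaRect((q*1000).astype(np.float32))
E
python3 - <<'E'
from h import *
C=[]
for c in ['scene','side']:
    P=cloud(manip.get_image(c)); C.append(P)
C.append(np.vstack(C))
for P in C:
    print('plate',rect(P,.007,.014,[.512,-.028],.19))
    print('carr',rect(P,.039,.045,[.525,-.094],.065))
    print('flats',rect(P,.062,.09,[.525,-.094],.03))
E
```

```text
plate (6191, array([ 0.4876, -0.0587]), ((470.7872314453125, -55.13954162597656), (279.05987548828125, 353.5728454589844), 28.653547286987305))
carr (1654, array([ 0.5159, -0.1026]), ((522.6473999023438, -95.09410095214844), (100.92633056640625, 70.30659484863281), 10.257293701171875))
flats (251, array([ 0.5146, -0.1052]), ((513.5304565429688, -95.78410339355469), (19.381071090698242, 39.57179260253906), 6.954300880432129))
plate (2651, array([0.4905, 0.0174]), ((484.5875549316406, -51.966766357421875), (303.84930419921875, 353.42840576171875), 36.13420486450195))
carr (518, array([ 0.5251, -0.0844]), ((525.10107421875, -92.47924041748047), (99.16413879394531, 72.57151794433594), 10.71739387512207))
flats (203, array([ 0.5241, -0.0838]), ((523.6854858398438, -92.11820983886719), (37.27720260620117, 21.549123764038086), 60.31190490722656))
plate (8842, array([ 0.4885, -0.0359]), ((485.8275146484375, -55.023956298828125), (305.45196533203125, 360.7037048339844), 36.13420486450195))
carr (2172, array([ 0.5181, -0.0982]), ((523.1746215820312, -93.44979095458984), (103.68157196044922, 72.92740631103516), 11.225835800170898))
flats (454, array([ 0.5188, -0.0956]), ((523.1456298828125, -93.35669708251953), (39.44622039794922, 22.24677848815918), 62.0646858215332))
```

>>> {"fn": "carry_out", "kwargs": {"delta_pos": [[-0.235, -0.1275, 0.1], [-0.235, -0.1275, 0.1], [-0.235, -0.1275, 0.2], [-0.235, -0.1275, 0.2], [-0.235, -0.1275, 0.2], [-0.235, -0.1275, 0.2], [-0.235, -0.1275, 0.2]], "turn": [[0, 0, 0.933], [0, 0, 0.933], [0, 0, 0.933], [0, 0, 0.933], [0, 0, 0.933], [0, 0, 0.933], [0, 0, 0.933]], "claw": [-1, -1, -1, -1, -1, -1, -1]}}

```text
clock: 1.7
position: [0.5252, -0.094, 0.1524]
ee_rot: [0.001, 0.857, 0.516, 0.001]
contact_force: [-0.1, 0.2, 1.1]
width: 0.0855
gripper_force: 0.0
```

Run:
```python
from h import *
d=snap('wrist','w1.png')
for n in ['nozzle_flats','nozzle','nozzle_nose','mark']:
    for r in manip.place_of('wrist',n)[:1]: print(n,np.round(r['point'],4),round(r['score'],2),proj(d,r['point']))
P=cloud(d)
print('carr',rect(P,.039,.045,[.525,-.094],.065))
print('flats',rect(P,.062,.085,[.525,-.094],.03)); print('top',rect(P,.088,.097,[.525,-.094],.03))
s=manip.get_state(); print(s['clock'],s['position'],s['ee_rot'],s['qpos'])
```

```text
nozzle_flats [ 0.5245 -0.0956  0.0774] 0.86 (326, 259)
nozzle [ 0.524  -0.0964  0.0401] 0.63 (326, 241)
mark [ 0.4929 -0.101   0.0448] 0.75 (285, 272)
carr (11168, array([ 0.5281, -0.0889]), ((526.4319458007812, -109.00516510009766), (100.17230224609375, 99.75526428222656), 10.798909187316895))
flats (430, array([ 0.5318, -0.0796]), ((531.5074462890625, -79.94966125488281), (1.8064967393875122, 21.886648178100586), 62.51872253417969))
top (1772, array([ 0.5254, -0.0917]), ((523.97412109375, -94.32792663574219), (34.59457778930664, 22.01436424255371), 62.437950134277344))
1.95 [ 0.52442533 -0.09378319  0.15179487] [4.01791143e-04 8.56912222e-01 5.15462072e-01 3.67212362e-04] [-3.07613944e-01  2.70435515e-01  1.72164005e+00  2.24693329e-05
  1.14842865e+00  1.80079425e-01]
```

View pics/w1.png

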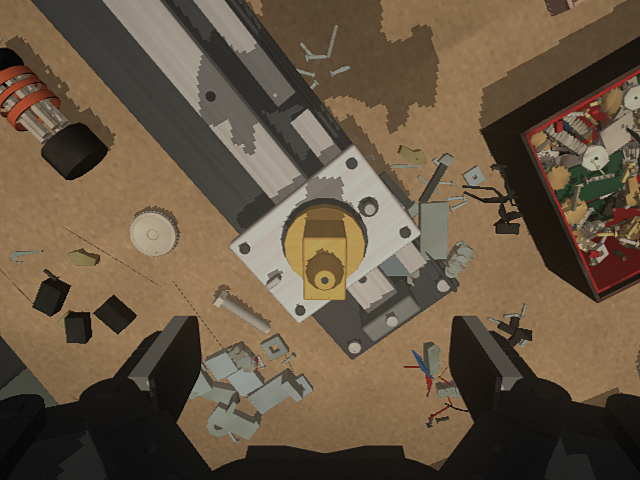

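The picture shows the nozzle block square between the fingers at (325,275), the mark at (273,281), and the pin at (368,207). Now I'll descend and grip.

>>> {"fn": "carry_out", "kwargs": {"delta_pos": [[0, 0, 0.08], [0, 0, 0.16], [0, 0, 0.225], [0, 0, 0.225], [0, 0, 0.225], [0, 0, 0.225], [0, 0, 0.225], [0, 0, 0.225], [0, 0, 0.225], [0, 0, 0.225], [0, 0, 0.225]], "turn": [[0, 0, 0], [0, 0, 0], [0, 0, 0], [0, 0, 0], [0, 0, 0], [0, 0, 0], [0, 0, 0], [0, 0, 0], [0, 0, 0], [0, 0, 0], [0, 0, 0]], "claw": [-1, -1, -1, -1, 1, 1, 1, 1, 1, 1, 1], "force": 60}}

```text
clock: 3.05
position: [0.5248, -0.0943, 0.0625]
ee_rot: [0.001, 0.857, 0.515, 0.001]
contact_force: [-0.3, 0.0, 6.4]
width: 0.0215
gripper_force: 60.3
```

>>> {"fn": "carry_out", "kwargs": {"delta_pos": [[0, 0, 0], [0, 0, 0], [0, 0, 0], [0, 0, 0], [0, 0, 0], [0, 0, 0], [0, 0, 0]], "turn": [[0, 0, 0.15], [0, 0, 0.3], [0, 0, 0.45], [0, 0, 0.6], [0, 0, 0.75], [0, 0, 0.86], [0, 0, 0.86]], "claw": [1, 1, 1, 1, 1, 1, 1]}}

```text
clock: 3.75
position: [0.5251, -0.0944, 0.0625]
ee_rot: [0.001, 0.951, 0.31, 0.001]
contact_force: [-0.4, -0.1, 5.9]
width: 0.021
gripper_force: 60.3
```

>>> {"fn": "carry_out", "kwargs": {"delta_pos": [[0, 0, 0], [0, 0, 0], [0, 0, 0], [0, 0, 0], [0, 0, 0], [0, 0, 0], [0, 0, 0], [0, 0, 0], [0, 0, 0]], "turn": [[0, 0, 0.15], [0, 0, 0.3], [0, 0, 0.45], [0, 0, 0.6], [0, 0, 0.75], [0, 0, 0.86], [0, 0, 0.86], [0, 0, 0.86], [0, 0, 0.86]], "claw": [1, 1, 1, 1, 1, 1, 1, 1, 1]}}

```text
clock: 4.65
position: [0.5252, -0.0946, 0.0625]
ee_rot: [0.001, 0.996, 0.091, 0.001]
contact_force: [-0.5, -1.4, 6.1]
width: 0.0213
gripper_force: 60.2
```

Run:
```python
from h import *
from scipy.spatial.transform import Rotation as R
d=snap('wrist','w2.png')
s=manip.get_state(); q=s['ee_rot']; M=R.from_quat([*q[1:],q[0]]).as_matrix()
print(np.degrees(np.arctan2(M[1],M[0])),s['position'],s['contact_force'],s['moment'],s['qpos'])
P=cloud(d); print('carr',rect(P,.039,.045,[.525,-.094],.065))
for c in ['wrist','side']:
    if c=='side': snap(c,'s2.png')
    for n in ['nozzle_nose','mark']:
        for r in manip.place_of(c,n)[:1]: print(n,np.round(r['point'],4),round(r['score'],2),proj(d,r['point']))
```

```text
[ 10.40639525 -79.59386606 -23.50799226] [ 0.52519944 -0.09462065  0.06254593] [ 0.61085225 -1.22292162  5.18423041] [-0.01299425  0.14481332 -0.14596274] [-3.08445414e-01  3.64516902e-01  1.84018740e+00 -3.96931847e-04
  9.33766270e-01  1.08096293e+00]
carr (16790, array([ 0.5522, -0.0894]), ((541.1000366210938, -106.22488403320312), (70.919189453125, 99.93852996826172), 10.701329231262207))
nozzle_nose [ 0.4949 -0.1026  0.0516] 0.72 (331, 375)
mark [ 0.4928 -0.1025  0.0486] 0.78 (330, 375)
```

View pics/w2.png

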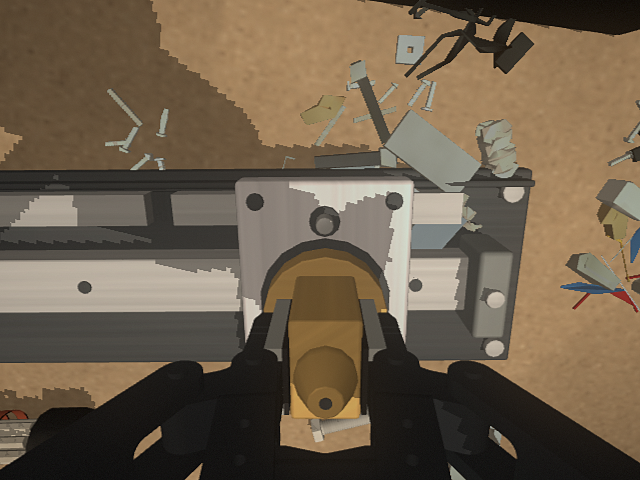

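The nose now lies along the slide's −x toward the mark, and the tool yaw is 10.4° against 10.7° for the carriage. The pin is at (324,220), and a dark gap in the strip at about (158,210) looks like the notch. I'll measure its distance along the rail.

Run:
```python
from h import *
from scipy.spatial.transform import Rotation as R
d=manip.get_image('wrist')
a=np.radians(10.6); ey=np.array([-np.sin(a),np.cos(a)]); ex=np.array([np.cos(a),np.sin(a)])
s=manip.get_state(); t=s['position'][:2]; T=np.linalg.inv(np.array(d['world_to_cam']))
def pt(u,v):
    z=d['z_map'][v,u]; return (T@[(u-d['cx'])/d['fx']*z,(v-d['cy'])/d['fy']*z,z,1])[:3]
for v in (200,210,220):
  for u in range(130,190,4):
    p=pt(u,v); r=p[:2]-t; print(v,u,np.round([r@ex*1000,r@ey*1000,p[2]*1000],1))
p=pt(324,214); r=p[:2]-t; print('pin',np.round([r@ex,r@ey,p[2]],4))
```

```text
200 130 [36.9 86.4 19.7]
200 134 [37.  84.4 20.2]
200 138 [37.1 82.4 20.8]
200 142 [37.2 80.4 21.3]
200 146 [36.6 79.9 18.3]
200 150 [35.6 80.2 13.3]
200 154 [35.3 79.  11.8]
200 158 [35.5 76.8 12.5]
200 162 [35.5 74.9 12.7]
200 166 [35.8 72.6 14.1]
200 170 [35.5 71.3 12.6]
200 174 [37.1 66.4 21. ]
200 178 [37.1 64.6 21.3]
200 182 [36.7 63.6 19. ]
200 186 [36.9 61.4 20.3]
210 130 [32.4 86.9 19.9]
210 134 [32.7 84.5 21.4]
210 138 [32.7 82.8 21.1]
210 142 [32.3 81.7 19.6]
210 146 [32.4 79.7 20. ]
210 150 [31.3 80.1 14.9]
210 154 [31.  78.8 13.5]
210 158 [30.6 77.7 11.8]
210 162 [30.6 75.7 12. ]
210 166 [30.6 74.  11.7]
210 170 [30.8 71.7 12.8]
210 174 [32.4 67.2 20.3]
210 178 [32.7 65.  21.4]
210 182 [32.5 63.5 20.7]
210 186 [32.6 61.6 21. ]
220 130 [27.6 87.9 19. ]
220 134 [27.8 85.8 19.8]
220 138 [28.  83.6 20.6]
220 142 [28.  81.8 20.7]
220 146 [28.  80.1 20.5]
220 150 [26.7 80.5 15.4]
220 154 [26.1 79.7 12.8]
220 158 [25.9 78.1 12.1]
220 162 [26.  76.1 12.4]
220 166 [25.8 74.5 11.9]
220 170 [25.7 72.9 11.1]
220 174 [27.9 67.6 20.5]
220 178 [27.9 65.8 20.3]
220 182 [27.9 64.  20.4]
220 186 [28.1 62.  21.2]
pin [0.0361 0.0004 0.0451]
```

The notch spans about 68–80 mm ahead, so its middle is about 74 mm. I'll slide to 66 mm, then creep and watch the force.

>>> {"fn": "carry_out", "kwargs": {"delta_pos": [[0, -0.015, 0], [0, -0.035, 0], [0, -0.06, 0], [0, -0.085, 0], [0, -0.11, 0], [-0.001, -0.135, 0], [-0.001, -0.155, 0], [-0.001, -0.165, 0], [-0.001, -0.165, 0], [-0.001, -0.165, 0]], "turn": [[0, 0, 0.01], [0, 0, 0], [0, 0, 0], [0, 0, 0], [0, 0, 0], [0, 0, 0], [0, 0, 0], [0, 0, 0], [0, 0, 0], [0, 0, 0]], "claw": [1, 1, 1, 1, 1, 1, 1, 1, 1, 1]}}

```text
clock: 6.0
position: [0.5127, -0.0287, 0.0625]
ee_rot: [-0.0, 0.996, 0.091, 0.001]
contact_force: [-0.2, 1.5, 8.0]
width: 0.0213
gripper_force: 60.5
```

```bash
cat >> h.py <<'E'
def rep():
    a=np.radians(10.6); ey=np.array([-np.sin(a),np.cos(a)]); ex=np.array([np.cos(a),np.sin(a)])
    s=manip.get_state(); r=s['position'][:2]-np.array([.5252,-.0946]); f=np.array(s['contact_force'][:2])
    print(s['clock'],'mm',np.round([r@ex*1e3,r@ey*1e3],2),'F',np.round([f@ex,f@ey],2),s['gripper_force'],s['width'])
E
python3 -c "from h import *; rep()"
```

```text
6.0 mm [-0.17 67.05] F [0.03 1.48] 60.45002818107605 0.021272319303629307
```

>>> {"fn": "carry_out", "kwargs": {"delta_pos": [[0, -0.0025, 0], [0, -0.0025, 0], [0, -0.0025, 0]], "turn": [[0, 0, 0], [0, 0, 0], [0, 0, 0]], "claw": [1, 1, 1]}}

```text
clock: 6.3
position: [0.5126, -0.0283, 0.0625]
ee_rot: [0.0, 0.996, 0.091, 0.001]
contact_force: [0.1, 0.0, 6.8]
width: 0.0214
gripper_force: 60.4
```

>>> {"fn": "carry_out", "kwargs": {"delta_pos": [[0, -0.0025, 0], [0, -0.0025, 0], [0, -0.0025, 0]], "turn": [[0, 0, 0], [0, 0, 0], [0, 0, 0]], "claw": [1, 1, 1]}}

```text
clock: 6.6
position: [0.5124, -0.0272, 0.0625]
ee_rot: [0.0, 0.996, 0.091, 0.001]
contact_force: [-0.2, 0.5, 6.0]
width: 0.0211
gripper_force: 60.4
```

>>> {"fn": "carry_out", "kwargs": {"delta_pos": [[0, -0.0025, 0], [0, -0.0025, 0], [0, -0.0025, 0]], "turn": [[0, 0, 0], [0, 0, 0], [0, 0, 0]], "claw": [1, 1, 1]}}

```text
clock: 6.9
position: [0.5121, -0.0257, 0.0625]
ee_rot: [-0.0, 0.996, 0.091, 0.001]
contact_force: [-1.0, 2.7, 6.9]
width: 0.0213
gripper_force: 60.5
```

>>> {"fn": "carry_out", "kwargs": {"delta_pos": [[0, -0.0025, 0], [0, -0.0025, 0], [0, -0.0025, 0]], "turn": [[0, 0, 0], [0, 0, 0], [0, 0, 0]], "claw": [1, 1, 1]}}

```text
clock: 7.2
position: [0.5118, -0.0238, 0.0625]
ee_rot: [-0.001, 0.996, 0.09, 0.001]
contact_force: [-0.5, 5.8, 8.6]
width: 0.0208
gripper_force: 60.6
```

```bash
python3 -c "from h import *; rep()"
```

```text
7.2 mm [-0.19 72.03] F [0.62 5.75] 60.563474893569946 0.020793569906907717
```

The ball is pulling forward (+5.8 N at 72 mm), so I'll keep creeping.

>>> {"fn": "carry_out", "kwargs": {"delta_pos": [[0, -0.0025, 0], [0, -0.0025, 0], [0, -0.0025, 0]], "turn": [[0, 0, 0], [0, 0, 0], [0, 0, 0]], "claw": [1, 1, 1]}}

```text
clock: 7.5
position: [0.5116, -0.0228, 0.0625]
ee_rot: [-0.001, 0.996, 0.09, 0.001]
contact_force: [-0.0, 4.5, 8.5]
width: 0.0215
gripper_force: 60.5
```

```bash
python3 -c "from h import *; rep()"
```

```text
7.5 mm [-0.2  73.05] F [0.81 4.41] 60.492841601371765 0.021523701968561335
```

>>> {"fn": "carry_out", "kwargs": {"delta_pos": [[0, -0.0015, 0], [0, -0.0015, 0], [0, -0.0015, 0]], "turn": [[0, 0, 0], [0, 0, 0], [0, 0, 0]], "claw": [1, 1, 1]}}

```text
clock: 7.8
position: [0.5115, -0.0226, 0.0625]
ee_rot: [-0.001, 0.996, 0.09, 0.001]
contact_force: [-0.6, 4.2, 6.8]
width: 0.0213
gripper_force: 60.5
```

```bash
python3 -c "from h import *; rep()"
```

```text
7.8 mm [-0.2  73.27] F [0.18 4.28] 60.48981249332428 0.021293255893403973
```

>>> {"fn": "carry_out", "kwargs": {"delta_pos": [[0, -0.0015, 0], [0, -0.0015, 0], [0, -0.0015, 0]], "turn": [[0, 0, 0], [0, 0, 0], [0, 0, 0]], "claw": [1, 1, 1]}}

```text
clock: 8.1
position: [0.5115, -0.0225, 0.0625]
ee_rot: [-0.0, 0.996, 0.091, 0.001]
contact_force: [-0.0, 1.9, 7.0]
width: 0.0213
gripper_force: 60.5
```

>>> {"fn": "carry_out", "kwargs": {"delta_pos": [[0, -0.0015, 0], [0, -0.0015, 0], [0, -0.0015, 0]], "turn": [[0, 0, 0], [0, 0, 0], [0, 0, 0]], "claw": [1, 1, 1]}}

```text
clock: 8.4
position: [0.5115, -0.0224, 0.0625]
ee_rot: [0.0, 0.996, 0.091, 0.001]
contact_force: [-0.3, 0.4, 6.8]
width: 0.0213
gripper_force: 60.4
```

```bash
python3 -c "from h import *; rep()"
```

```text
8.4 mm [-0.19 73.53] F [-0.21  0.48] 60.4189932346344 0.021330657471656515
```

Position is holding at about 73.5 mm while the force falls to zero, so the ball is seated. I'll verify from the pin height and nose.

Run:
```python
from h import *
d=snap('wrist','w3.png'); P=cloud(d); rep()
a=np.radians(10.6); ex=np.array([np.cos(a),np.sin(a)]); t=manip.get_state()['position'][:2]
c=t+.034*ex
q=P[np.hypot(*(P[:,:2]-c).T)<.008]; r=np.hypot(*(q[:,:2]-c).T)
print('pin top',np.percentile(q[r<.003,2],[50,90]),'carr',np.median(P[(np.hypot(*(P[:,:2]-c).T)>.007)&(np.hypot(*(P[:,:2]-c).T)<.011)][:,2]))
print(rect(P,.039,.045,c,.03))
for cam in ['side','scene']:
    snap(cam,cam+'3.png')
    for n in ['nozzle_nose','mark','bit_tube','knurled_disc','hex_bolt']:
        for o in manip.place_of(cam,n)[:1]: print(cam,n,np.round(o['point'],4),round(o['score'],2))
rep()
```

```text
8.45 mm [-0.18 73.55] F [-0.31 -0.01] 60.41887164115906 0.02121560918466309
pin top [0.04676311 0.04764123] carr 0.04245293595508884
(11006, array([ 0.5447, -0.0163]), ((541.3660888671875, -16.759456634521484), (37.12671661376953, 59.91435241699219), 10.733583450317383))
side nozzle_nose [ 0.4818 -0.0293  0.0547] 0.7
side mark [ 0.4781 -0.0302  0.0484] 0.97
side bit_tube [ 0.4015  0.054  -0.    ] 0.91
side hex_bolt [ 0.4346 -0.1264 -0.0024] 0.64
scene nozzle_nose [ 0.4789 -0.027   0.0495] 0.97
scene mark [ 0.4761 -0.0271  0.0467] 0.82
scene bit_tube [ 0.402  0.055 -0.003] 0.63
scene knurled_disc [ 0.4155 -0.0431 -0.002 ] 0.76
scene hex_bolt [ 0.4353 -0.1276 -0.0008] 0.58
9.05 mm [-0.17 73.54] F [0.07 0.36] 60.419554710388184 0.021247710874121906
```

View pics/w3.png

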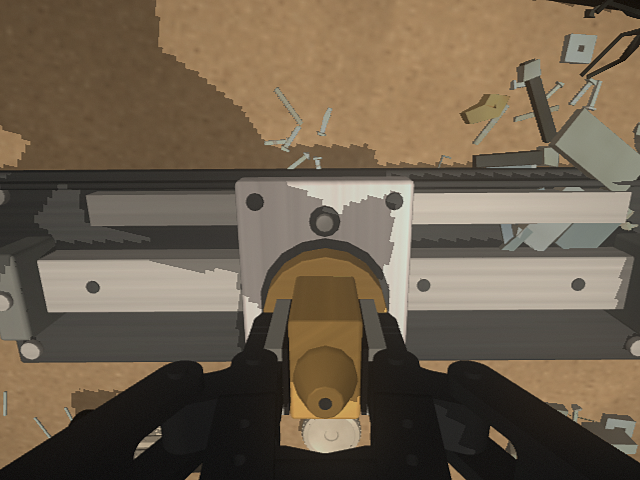

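The pin at (324,220) now stands about 5 mm proud, so the ball is seated. The nose is on the mark, the nozzle is still gripped at 60 N, and the loose parts have not moved.

```bash
python3 -c "from h import *; print(manip.sign_off())"
```

```text
the job is handed in; nothing more can be done
None
```

I handed the job in with the nozzle gripped at 60 N, its nose on the mark and the carriage at rest with its ball in the notch; the loose parts are where they were, and no verdict came back.

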